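Unlock and lift out the filter cassette of a bench fume extractor

TASK

The filter in the soldering bench's fume extractor is due for a change. Draw the red-knobbed safety pin up out of its bore and park it upright in the side notch of the brass-topped stand, knob resting on the plate, and let go of it; then pinch the cassette's two orange side catches together and lift the cassette straight up until its underside is at least 5 cm above the extractor's top. Finish while holding it there, level and still, by the pinched catches, and leave everything else on the bench where it is.

Things in the scene. Friction and masses are not known exactly. Their poses are not given: they have to be found in the camera images.
- housing: Fume extractor fixed to the bench: grey box 200 x 200 x 100 mm high, flat white deck on top. Origin: centre of its underside. x points from its front (slotted grille, pin) to its back (round outlet sticking out 30 mm), y to its left, z up. A switch 8 mm high sits on the deck at (60, -75). The filter cassette stands in the well in the middle of the deck.
- well (a point): Centre of the rectangular well (104 x 62 mm) in the deck, level with the deck's top; fixed to the housing, same axes.
- bore (a point): Mouth of the pin's vertical bore in the deck, 70 mm in front of the well's centre; 15 mm wide, 36 mm deep.
- cassette_pinch (a point): The point to pinch: midway between the two catches' finger tabs, 30 mm above the deck while seated, 80 mm above the cassette's underside. Axes as the cassette's (seated: as the housing's). Pinch along y.
- cassette: Black filter cassette 100 (x) x 59 (y) x 50 mm high, 0.2 to 0.4 kg; seated, its top is level with the deck, with 1.5 to 2 mm play in the well. Origin: centre of its underside, z up.
- catch_left (a joint): Left (+y) catch: 0 free, 0.0075 m pushed fully inward. Sprung: starts to move at about 3 N, fully in at 7 N. Its nose reaches 5.5 mm under the deck and lets the cassette go when it is pushed fully in.
- catch_right (a joint): Right (-y) catch, likewise; positive is inward.
- tab_left (a point): Middle of the outer face of the left (+y) catch's finger tab, 30 mm above the deck while seated. The orange tab is an upright plate 24 mm wide (x), 6 mm thick, up to 44 mm above the deck, outer side clear down to the deck. Outer faces of the two tabs: 58 mm apart free, 43 mm pinched. An arm (2 to 10 mm above the deck) runs forward from the tab and ends beside the pin: with the pin in its bore the catch cannot be pushed in.
- tab_right (a point): The same point on the right (-y) catch's tab.
- pin_grip (a point): Centre of the safety pin's red knob, an upright cylinder 28 mm wide, 44 mm high (22 mm above and below this point). At the start the pin stands loosely in the bore with this point 36 mm above the deck, the two catch arms beside it (up to 10 mm above the deck); it draws straight up. z up along the pin.
- pin: The same pin, 70 g: under the knob a steel shank 14 mm thick and 50 mm long with a tapered foot. Origin at the foot, 72 mm below the knob's centre; z up along the pin.
- pin_stand: Parking stand fixed to the bench, left or right of the extractor: wooden foot 90 x 80 x 15 mm, post at its back, and a brass plate 70 x 70 mm, 8 mm thick, its top 75 mm above the bench. Origin: centre of the underside; the notch opens towards its -x.
- notch (a point): Seat of the notch, level with the plate's top. The notch is 18 mm wide and 27 mm long, runs along the stand's x, is open at -x (15 mm from this point) and closed at +x (12 mm from it). Parked, the shank hangs in the notch near this point and the knob rests on the plate, its centre 22 mm above this point. Axes as the stand's.
- brick: Small soldering brick 110 x 60 x 55 mm, loose, on the other side of the extractor from the stand. Origin under its centre.
- tweezers: Steel tweezers lying flat, 170 mm long, 4 mm high, right of the extractor's back. Origin under the middle.
- hammer: Hammer lying at the left.
- brush: Brush lying at the right.
- doming_block: Steel cube with sides of 50 mm, near the robot on the right.
- charcoal: Black charcoal soldering block 80 x 50 x 30 mm, left of the extractor's back.
There are look-alikes about, which are no part of the job. Leave any green, purple or turquoise look-alike of the cassette alone.

How it is judged:
By the outcome, as a careful person would: the job done as asked, in the order asked, and still so for the second after the job is handed in, while the arm keeps its last pose, push and grip.
It also fails if it takes over 58 s, if anything falls off the work surface, if the arm or the gripper's body presses on something with over 40 N, if the wrist force passes 120 N, or if a joint passes its speed limit or range.

ROBOT

A 6-joint arm with a two-finger parallel gripper is mounted at the origin on the work surface. World frame = base frame: x ahead of the robot, y to its left, z up, the work surface at z = 0. Lengths are in m, angles in degrees, forces in N, time in s.
With the tool pointing down it reaches from about 0.4 to 0.825 m from the base axis. Payload 7 kg.
Tool frame: the origin (TCP) lies between the finger pads; the fingertips stand 14 mm ahead of it and the grasp point (between the pads) lies 5 mm behind it (r.tips_ahead is the distance from the TCP to the fingertips, in m); z points along the fingers, y is the direction in which the jaws open and shut (so a half turn about z gives the same grasp; the last joint's range is limited). The gripper opens to 88 mm and grips with 3 to 60 N. Pads are 19 mm wide; open, the fingers measure 130 mm over their backs; the gripper's body (78 mm by 193 mm) begins 47 mm behind the grasp point.
Start: joints at [79.704, 20.546, 0.682, 0, -70.136, -16.507], TCP at [0.304, 0.602, 0.241] pointing down, gripper open.
Joint ranges: [-176.03, 176.03], [-82.01, 121.73], [-58.28, 71.71], [-173.87, 95.51], [-174.79, -0.11], [-173.66, 173.66]. Speed limits (degrees/s): [136.94, 136.94, 172.46, 180, 180, 180].

INTERFACE

Orientations are given as [roll, pitch, yaw] about the fixed x, y, z axes, in that order (R = Rz(yaw) Ry(pitch) Rx(roll)).
In Python, from plant import r gives the robot as it stands.
- The arm moves only by the tool apply_moves, never from a script. Its arguments are lists of equal length, an entry for each row: "slide": the shift along the tool's x, y, z as a fraction of full scale, a list of three; "turn": the turn, a rotation vector about the tool's x, y, z as a fraction of full scale, a list of three; "jaw": the closure, from 0 (fully open) to 1 (shut). In form: {"slide": [[dx, dy, dz], ...], "turn": [[wx, wy, wz], ...], "jaw": [jaw, ...]}. A call has 1 to 8 rows; each row shifts and turns the commanded pose from where the row before left it, along the tool's axes as they then stand; what a row does not reach is not made up. Full scale, the value 1, is 0.1 m for a shift and 1.5 rad for a turn. A row lasts 1/10 s, in which the tool goes at most 50 mm and 8.59 degrees, less where a joint would pass 70% of its speed; a pose out of reach is approached as far as the arm can. A call with a number of a shift or a turn outside -1 to 1 is refused whole. A call with a gripper value outside its range is refused whole. The fingers move at their own pace and stop on an object; "newtons" is the grip in N (left out, the last holds). Time passes only in rows, so rows that do not move let the fingers close. It gives the time, the measured TCP pose, the force and the opening at its end, in the units of the state.
- r.get_state(): the state, without advancing time (a new reading comes with each control period).
- r.capture(name): name is "side" or "top"; returns a dict with "pixels" (480x640x3 uint8, blue, green, red), "depth" (480x640 float32, m along the optical axis (not along the pixel's ray), 0 where there is no reading), "fx", "fy", "cx", "cy" (pixels), "dist_coeffs" ([k1, k2, p1, p2, k3] as OpenCV has them; the pictures are not rectified), "rvec" (rotation vector, rad) and "tvec" (3), from world to camera coordinates, as OpenCV has them. Camera axes: x right, y down, z forward; pixel columns grow to the right and rows downward; lengths in m; the calibration is good to about 2 mm. A picture is of the moment at which its call begins.
- r.close_job(): hands the job in, once; it reports no verdict.
The state is a dict: "time_s": time; "joints": joint angles; "qd": joint speeds; "joint_torque": joint torques, N m; "tcp_pos": TCP position; "eef_rot": TCP orientation; "contact_force": force on the tool from outside, world axes, zero at the start; "moment": the same for the moment, N m; "gripper_width": finger opening in m.
Only numpy, scipy, OpenCV 4.12 (cv2) and the standard library are available. Lean on these libraries where they do the work, as an engineer would, in place of code of your own. Each camera call takes 0.05 s, during which the arm holds its last target.

## Working session

There is one attempt and no reset: what is moved stays moved. The work goes in short steps, Python scripts to look and compute and a tool call to move; the robot and the scene stay as the last step left them, time stands still between calls to the robot, and variables do not carry over. Pictures are saved under pics/ and viewed, and the job is handed in when it is done.

Besides the shell and the picture viewer there is one more tool, called after ">>>" as name(argument=value, ...) on one line, values as JSON. apply_moves: Moves the arm, as the interface text tells. Shift numbers are shares of 0.1 m and turn numbers shares of 1.5 rad, none past 1 either way. Its arguments: {"type":"object","properties":{"slide":{"type":"array"},"turn":{"type":"array"},"jaw":{"type":"array"},"newtons":{"type":"number"}},"required":["slide","turn","jaw"]}

```bash
mkdir -p pics; ls
python3 - <<'E'
from plant import r
import cv2,pickle
print(r.get_state())
for n in ("side","top"):
    c=r.capture(n); pickle.dump(c,open(f"pics/{n}0.pkl","wb")); cv2.imwrite(f"pics/{n}0.png",c["pixels"])
    print({k:v for k,v in c.items() if k not in("pixels","depth")})
print(r.tips_ahead)
E
```

```text
pics
{'time_s': 0.0, 'joints': array([ 7.97039888e+01,  2.05908949e+01,  6.33494964e-01, -1.96870151e-02,
       -7.01362043e+01, -1.65060000e+01]), 'qd': array([-0.02716472, -0.07862942,  0.06472012, -0.0101969 , -0.03310177,
       -0.05954224]), 'joint_torque': array([ 1.89504637e-03, -5.82719493e+01,  2.93047714e+01,  6.99716493e+00,
        7.00741162e-03, -1.53486058e-04]), 'tcp_pos': array([0.30418654, 0.60204657, 0.23962802]), 'eef_rot': array([ 1.79904995e+02, -8.85257417e-03, -2.68087083e+01]), 'contact_force': array([-0.2218089 , -0.11903702, -0.40085539]), 'moment': array([ 0.01271227,  0.06450681, -0.01355178]), 'gripper_width': 0.0876023167869475}
{'fx': 483.82363930356087, 'fy': 483.82363930356087, 'cx': 323.12634800232104, 'cy': 234.88463086712554, 'dist_coeffs': array([-0.04597587,  0.        ,  0.        ,  0.        ,  0.        ]), 'rvec': array([ 2.22938124, -0.14345027,  0.06262274]), 'tvec': array([-0.47753306,  0.12572482,  1.26373938])}
{'fx': 591.9128237709381, 'fy': 591.9128237709381, 'cx': 318.33361740159705, 'cy': 241.16674515556332, 'dist_coeffs': array([-0.15964261,  0.        ,  0.        ,  0.        ,  0.        ]), 'rvec': array([ 2.17137813, -2.14141377,  0.18186454]), 'tvec': array([-0.02475932,  0.50355027,  1.47206365])}
0.014
```

View pics/side0.png

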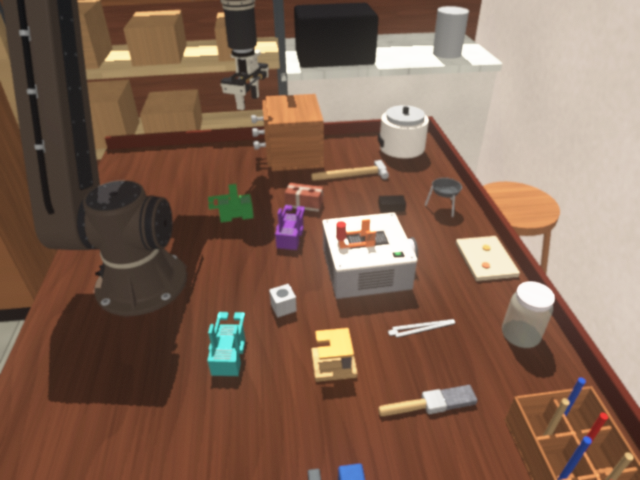

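View pics/top0.png

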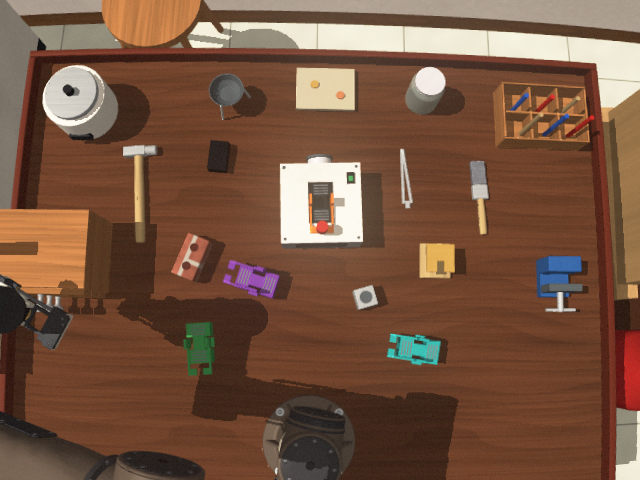

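The top view shows the housing at about (321,203), the pin knob at (322,227) and the stand at (437,260), to its right. The brick is at (191,257). Next I'll zoom in and measure.

```bash
cat > h.py <<'E'
import cv2,pickle,numpy as np
def K(c): return np.array([[c["fx"],0,c["cx"]],[0,c["fy"],c["cy"]],[0,0,1]])
def pose(c):
    R,_=cv2.Rodrigues(np.asarray(c["rvec"],float)); return R,np.asarray(c["tvec"],float)
def rays(c,uv):
    return cv2.undistortPoints(np.asarray(uv,np.float64).reshape(-1,1,2),K(c),c["dist_coeffs"]).reshape(-1,2)
def atz(c,uv,z):
    R,t=pose(c); n=rays(c,uv); d=np.c_[n,np.ones(len(n))]@R; o=-R.T@t
    return o+d*((z-o[2])/d[:,2])[:,None]
def proj(c,P):
    return cv2.projectPoints(np.asarray(P,float).reshape(-1,1,3),np.asarray(c["rvec"]),np.asarray(c["tvec"]),K(c),c["dist_coeffs"])[0].reshape(-1,2)
def cloud(c):
    v,u=np.mgrid[0:480,0:640]; n=rays(c,np.c_[u.ravel(),v.ravel()]); z=c["depth"].ravel()[:,None]
    R,t=pose(c); P=(np.c_[n,np.ones(len(n))]*z-t)@R; P[z[:,0]==0]=np.nan
    return P.reshape(480,640,3)
def load(n): return pickle.load(open(f"pics/{n}.pkl","rb"))
E
python3 - <<'E'
from h import *
t=load("top0"); s=load("side0")
a=cv2.resize(t["pixels"][150:290,260:480],None,fx=3.6,fy=3.6,interpolation=cv2.INTER_CUBIC)
cv2.imwrite("pics/topz.png",a)
b=cv2.resize(s["pixels"][190:400,290:440],None,fx=2.8,fy=2.8,interpolation=cv2.INTER_CUBIC); cv2.imwrite("pics/sidez.png",b)
P=cloud(t)
# deck
m=(t["pixels"].min(2)>180); m[:150]=0;m[260:]=0;m[:,:270]=0;m[:,375:]=0
m&=abs(P[...,2]-0.1)<0.02
print("deck",m.sum(),np.nanmedian(P[m],0))
mm=cv2.morphologyEx(m.astype(np.uint8),cv2.MORPH_CLOSE,np.ones((25,25)))
cs,_=cv2.findContours(mm,0,1); c=max(cs,key=cv2.contourArea)
rect=cv2.minAreaRect(atz(t,c.reshape(-1,2),.1)[:,:2].astype(np.float32)*1000); print(rect)
# stand
hsv=cv2.cvtColor(t["pixels"],cv2.COLOR_BGR2HSV)
sub=P[235:285,410:465]; print(np.round(sub[::4,::4,2]*1000))
print(hsv[262,440],hsv[272,430], hsv[227,322])
red=((hsv[...,0]<6)|(hsv[...,0]>174))&(hsv[...,1]>180)&(hsv[...,2]>90); red[:210]=0;red[245:]=0;red[:,300:][:, 45:]=0;red[:,:300]=0
v,u=np.nonzero(red);print("red",len(u),u.mean(),v.mean(),u.min(),u.max(),v.min(),v.max(),np.nanmax(P[red][:,2]),atz(t,[[u.mean(),v.mean()]],.158))
E
```

```text
deck 4737 [ 0.59606229 -0.00580777  0.10093137]
((596.0989990234375, -20.972900390625), (207.23948669433594, 199.38661193847656), 2.215341091156006)
[[-5.  3. -4. -0.  3.  6.  2.  4. -1. -0.  2.  7. -3.  6.]
 [-0. -3.  3. -1. -1.  6.  0.  0.  0. -0. -3. -0. -3.  5.]
 [ 5. -0. -1. -0. -2.  1. -0.  1. -2. -2.  6. -4. -3. -1.]
 [ 3.  1.  1. 18. 73. 78. 80. 75. 81. 74. 77. 81. -0. -4.]
 [ 1. -2. -0. 13. 69. 75. 72. 72. 75. 72. 71. 82.  5.  2.]
 [-0.  3.  1. 16. 71. 77. 79. 73. 79. 82. 74. 72.  1. -3.]
 [-1. -1. -3. 15. 70. 68. 73. 78. 76. 77. 79. 74.  5. -5.]
 [ 3.  4. -0. 12. 70. 68. 77. 13. 13. 81. 80. 72.  0.  8.]
 [-1.  1.  2. 17. 74. 77. 81. 13. 18. 83. 71. 75.  7. -0.]
 [ 1.  0. -1. 12. 17. 14. 18. 16. 15. 79. 77. 74.  2. -1.]
 [-4.  2. -1. 15. 16. 17. 18. 16. 14. 12. 17. -1.  2.  7.]
 [ 5.  4. -3. nan -2.  5.  1. -1.  4.  0.  5. -4.  3.  1.]
 [-4. -0.  3.  7. -1. -1.  1. -2.  0. -5.  1.  6.  1.  3.]]
[ 18 119 133] [ 17 122 209] [  3 175 230]
red 2 321.5 225.0 318 325 224 226 0.16026939847438176 [[ 0.5246482  -0.02206345  0.158     ]]
```

```bash
ls pics
```

```text
side0.pkl
side0.png
sidez.png
top0.pkl
top0.png
topz.png
```

View pics/topz.png

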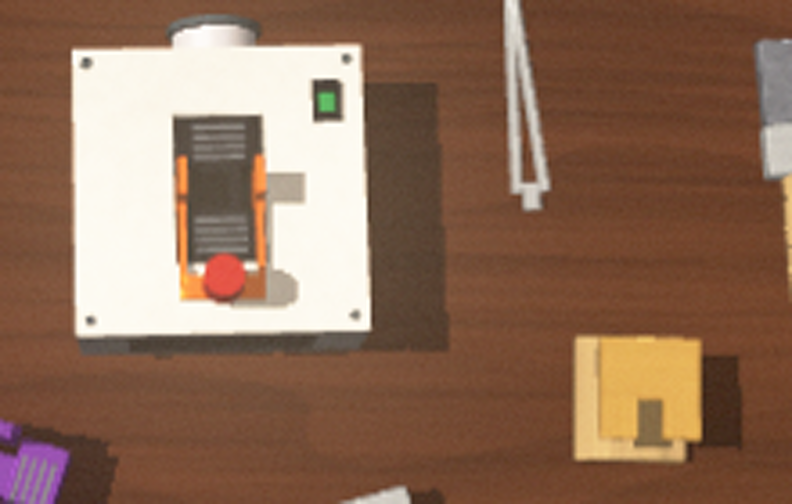

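View pics/sidez.png

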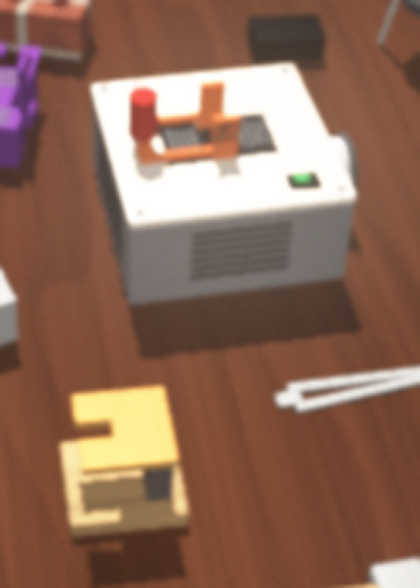

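```bash
cat > m.py <<'E'
from h import *
t=load("top0")
f=lambda p:(np.array(p,float)+.5)/3.6-.5+[260,150]
def fit(model,W):
    mc=model.mean(0);wc=W.mean(0);H=(model-mc).T@(W-wc)
    a=np.arctan2(H[0,1]-H[1,0],H[0,0]+H[1,1]);R=np.array([[np.cos(a),-np.sin(a)],[np.sin(a),np.cos(a)]])
    o=wc-R@mc; return o,np.degrees(a),R,(W-(model@R.T+o))
deck=atz(t,f([(72,48),(360,44),(371,331),(76,336)]),.1)[:,:2]
print(deck); o,a,R,res=fit(np.array([[.1,.1],[.1,-.1],[-.1,-.1],[-.1,.1]]),deck); print("housing",o,a,res*1e3)
print("bore",o+R@[-.07,0])
k=atz(t,f([(224,274)]),.158); print("knob top",k)
well=atz(t,f([(173,116),(262,115)]),.1)[:,:2]; print("well back corners",well,"exp",[o+R@q for q in ([.052,.031],[.052,-.031])])
pl=atz(t,f([(599,338),(700,339),(702,440),(600,438)]),.075)[:,:2]
o2,a2,R2,res=fit(np.array([[.035,.035],[.035,-.035],[-.035,-.035],[-.035,.035]]),pl); print("plate",o2,a2,res*1e3)
n=atz(t,f([(637,399),(663,399),(664,440),(637,438)]),.075)[:,:2]; print("notch corners in plate",(n-o2)@R2*1e3)
ft=atz(t,f([(574,337),(574,461),(686,461)]),.015)[:,:2]; print("foot",(ft-o2)@R2*1e3)
E
python3 m.py
```

```text
[[ 0.69021292  0.08257636]
 [ 0.69690719 -0.11737491]
 [ 0.49526885 -0.12499039]
 [ 0.48871542  0.07523997]]
housing [ 0.59277609 -0.02113725] 2.0104793269107826 [[ 1.00661312  0.26693274]
 [ 0.68442218  0.19254496]
 [-1.07702821 -0.40647451]
 [-0.61400709 -0.05300319]]
bore [ 0.52281918 -0.02359301]
knob top [[ 0.52287178 -0.02293338  0.158     ]]
well back corners [[ 0.6428793   0.01184399]
 [ 0.6447088  -0.04953247]] exp [array([0.64365653, 0.01166795]), array([ 0.64583164, -0.05029388])]
plate [ 0.4615021  -0.32293947] -0.07162138961491411 [[-0.03637812  0.92795854]
 [ 0.44276111 -0.91222418]
 [-0.4614549  -1.04888436]
 [ 0.05507191  1.03315   ]]
notch corners in plate [[ -7.41354536   9.62217076]
 [ -7.15724419  -8.79863476]
 [-35.78056294  -9.0856306 ]
 [-34.6205918    9.97834921]]
foot [[ 44.12880426  41.84617317]
 [-45.93747683  42.71467388]
 [-44.99687114 -39.41064823]]
```

Run:
```python
from h import *
s=load("side0");t=load("top0")
for n,c in(("t",t),("s",s)):
    P=cloud(c).reshape(-1,3); m=(P[:,0]>.2)&(P[:,0]<.75)&(P[:,1]>.1)&(P[:,1]<.9)&(P[:,2]>.06)&(P[:,2]<.45)
    Q=P[m]; H=np.zeros((12,17),int)
    for p in Q:
        i=int((p[0]-.2)/.05);j=int((p[1]-.1)/.05)
        if i<12: H[i,j]=max(H[i,j],int(p[2]*1000))
    print(n);print(H)
# overlay of model in side
a=np.radians(2.01);R=np.array([[np.cos(a),-np.sin(a)],[np.sin(a),np.cos(a)]]);o=np.array([.5928,-.0211])
im=s["pixels"].copy(); im=cv2.resize(im[190:400,290:440],None,fx=4,fy=4,interpolation=cv2.INTER_CUBIC)
def dr(P,col,close=True):
    p=((proj(s,P)-[290,190]+.5)*4-.5)
    cv2.polylines(im,[np.int32(np.round(p*8))],close,col,1,cv2.LINE_AA,3)
dr([np.r_[o+R@q,.1] for q in ([.1,.1],[.1,-.1],[-.1,-.1],[-.1,.1])],(255,0,0))
b=o+R@[-.07,0]; th=np.linspace(0,6.28,40)
for z in(.114,.158): dr([[b[0]+.014*np.cos(x),b[1]+.014*np.sin(x),z] for x in th],(255,255,0))
p0=np.array([.4615,-.3229])
dr([np.r_[p0+q,.075] for q in np.array([[.035,.035],[.035,-.035],[-.035,-.035],[-.035,-.009],[-.008,-.009],[-.008,.009],[-.035,.009],[-.035,.035]])],(255,0,0))
cv2.imwrite("pics/ov.png",im[:,:]) ; print(im.shape)
cv2.imwrite("pics/ov.png",cv2.resize(im,None,fx=.7,fy=.7) )
```

```text
t
[[  0   0 101 104  98   0   0   0 341 338   0   0   0  61   0   0   0]
 [  0   0  92  99  95   0   0 336 342 449 323   0   0   0   0   0   0]
 [  0   0   0   0   0   0   0   0 340 449 314 161   0   0   0   0   0]
 [102  96  66   0   0   0   0   0 188 443 398 338 187   0   0   0   0]
 [ 99  68  68  64  63   0   0   0 189 189 186 190 189   0   0   0   0]
 [  0   0   0  64  64   0   0   0 188 189 188 189 186 180   0   0   0]
 [  0   0   0  61  63   0   0   0 188 191 190 191 188 184   0   0   0]
 [  0   0   0   0   0   0   0   0 169   0 179 179 177   0   0   0   0]
 [  0   0   0   0   0   0   0   0   0   0   0   0   0   0   0   0   0]
 [  0   0   0   0   0   0   0   0   0   0   0   0   0   0   0   0   0]
 [  0   0   0   0   0   0   0   0   0   0   0   0   0   0   0   0   0]
 [  0   0   0   0   0   0   0   0   0   0   0   0   0   0   0   0   0]]
s
[[  0   0  99  99  97   0   0   0 337 335   0   0   0   0   0   0   0]
 [  0   0  94  97  95   0   0 335 339 449 404   0   0   0   0   0   0]
 [  0   0   0   0   0   0   0   0 338 449 441 334   0 167   0   0   0]
 [ 98  96  63   0   0   0   0   0 182 183 392 337 185 185   0   0   0]
 [ 98  65  64  60  60   0   0   0 185 184 183 184 184 183   0   0   0]
 [  0   0  61  62   0   0   0   0 183 185 184 184 184 184   0   0   0]
 [  0   0   0  60   0   0   0   0 184 183 183 184 184 184   0   0   0]
 [  0   0   0   0   0   0   0   0   0 180 180   0 179   0   0   0   0]
 [  0   0   0   0   0   0   0   0   0   0   0   0   0   0   0   0   0]
 [  0   0   0   0   0   0   0   0   0   0   0   0   0   0   0   0   0]
 [  0   0   0   0   0   0   0   0   0   0   0   0   0   0   0   0   0]
 [  0   0   0   0   0   0   0   0   0   0   0   0   0   0   0   0   0]]
(840, 600, 3)
```

View pics/ov.png

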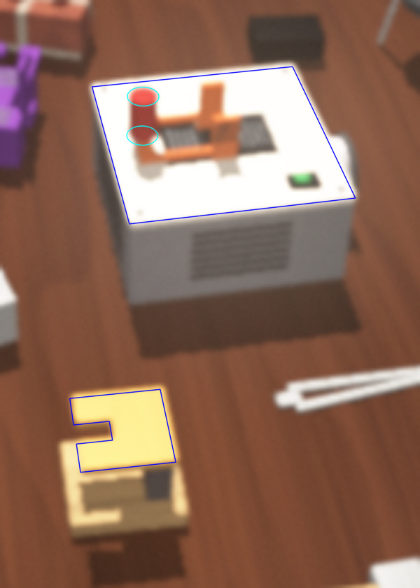

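The overlay lines up in both cameras. The blue deck outline, knob rings and notch outline all sit on the object edges. Now I'll move towards the pin.

>>> apply_moves(slide=[[0.3,0.29,0],[0.3,0.29,0],[0.3,0.29,0],[0.3,0.29,0],[0.3,0.29,0],[0.3,0.29,0],[0.3,0.29,0],[0.3,0.29,0]], turn=[[0,0,0],[0,0,0],[0,0,0],[0,0,0],[0,0,0],[0,0,0],[0,0,0],[0,0,0]], jaw=[0,0,0,0,0,0,0,0])

```text
time_s: 0.9
tcp_pos: [0.4141, 0.2854, 0.2404]
eef_rot: [180.0, 0.0, -26.8]
contact_force: [0.1, -0.2, -0.1]
gripper_width: 0.0876
```

```bash
cat > go.py <<'E'
import sys,numpy as np
from plant import r
from scipy.spatial.transform import Rotation as Ro
# usage: x y z yaw : prints tool-frame total slide (fraction) with rotation error (fraction)
s=r.get_state(); R=Ro.from_euler('xyz',s['eef_rot'],degrees=True)
x,y,z,yaw=map(float,sys.argv[1:5])
G=Ro.from_euler('xyz',[180,0,yaw],degrees=True)
print("t",s['time_s'],"tcp",s['tcp_pos'].round(4),s['eef_rot'].round(2),"F",s['contact_force'].round(2),"M",s['moment'].round(2),"w",round(s['gripper_width'],4),"q",s['joints'].round(1))
d=np.array([x,y,z])-s['tcp_pos']
print("slide now-frame",(R.inv().apply(d)*10).round(4),"goal-frame",(G.inv().apply(d)*10).round(4),"turn",((R.inv()*G).as_rotvec()/1.5).round(4))
E
python3 go.py .5228 -.0235 .24 2
```

```text
t 0.9 tcp [0.4141 0.2854 0.2404] [ 1.7999e+02  1.0000e-02 -2.6790e+01] F [ 0.07 -0.22 -0.07] M [ 0.04 -0.15  0.03] w 0.0876 q [ 57.    4.2 -20.6  -0.  -65.2   6.2]
slide now-frame [2.3629 2.2671 0.0044] goal-frame [0.979  3.1248 0.0043] turn [ 1.00e-04  1.00e-04 -3.35e-01]
```

>>> apply_moves(slide=[[0,0,0],[0,0,0],[0,0,0],[0,0,0],[0.122,0.39,0],[0.122,0.39,0],[0.122,0.39,0],[0.122,0.39,0]], turn=[[0,0,-0.084],[0,0,-0.084],[0,0,-0.084],[0,0,-0.083],[0,0,0],[0,0,0],[0,0,0],[0,0,0]], jaw=[0,0,0,0,0,0,0,0])

```text
time_s: 1.7
tcp_pos: [0.4681, 0.1315, 0.2405]
eef_rot: [-180.0, 0.0, 2.0]
contact_force: [0.6, 0.6, 1.0]
gripper_width: 0.0876
```

>>> apply_moves(slide=[[0.122,0.39,0],[0.122,0.39,0],[0.122,0.39,0],[0.122,0.39,0],[0,0,0]], turn=[[0,0,0],[0,0,0],[0,0,0],[0,0,0],[0,0,0]], jaw=[0,0,0,0,0])

```text
time_s: 2.2
tcp_pos: [0.5228, -0.0249, 0.2399]
eef_rot: [180.0, 0.1, 1.8]
contact_force: [0.3, 0.3, -0.2]
gripper_width: 0.0877
```

```bash
python3 go.py .5228 -.0235 .135 2
cat > snap.py <<'E'
import sys
from plant import r
from h import *
n=sys.argv[1]
for c in("top","side"):
    x=r.capture(c); pickle.dump(x,open(f"pics/{c}_{n}.pkl","wb")); cv2.imwrite(f"pics/{c}_{n}.png",x["pixels"])
def crop(c,P,w=60,h=45,f=6):
    x=load(f"{c}_{n}"); u,v=proj(x,[P])[0].round().astype(int); 
    return cv2.resize(x["pixels"][max(v-h,0):v+h,max(u-w,0):u+w],(2*w*f//2,2*h*f//2) if 0 else (400,int(400*h/w)),interpolation=cv2.INTER_CUBIC),(u,v)
P=[float(a) for a in sys.argv[2:5]]
a,ua=crop("top",P);b,ub=crop("side",P); cv2.imwrite(f"pics/z_{n}.png",np.hstack([a,b])); print(ua,ub,"scale",400/120)
E
python3 snap.py a .5228 -.0235 .15
```

```text
t 2.2 tcp [ 0.5228 -0.0249  0.2399] [1.7995e+02 7.0000e-02 1.7500e+00] F [ 0.29  0.34 -0.21] M [-0.06  0.02 -0.01] w 0.0877 q [ 18.8   6.3 -18.3   0.  -65.5  73. ]
slide now-frame [ 0.0015 -0.0149  1.0491] goal-frame [ 2.0000e-04 -1.4100e-02  1.0491e+00] turn [ 0.0006  0.0009 -0.0029]
(np.int64(322), np.int64(226)) (np.int64(341), np.int64(227)) scale 3.3333333333333335
```

View pics/z_a.png

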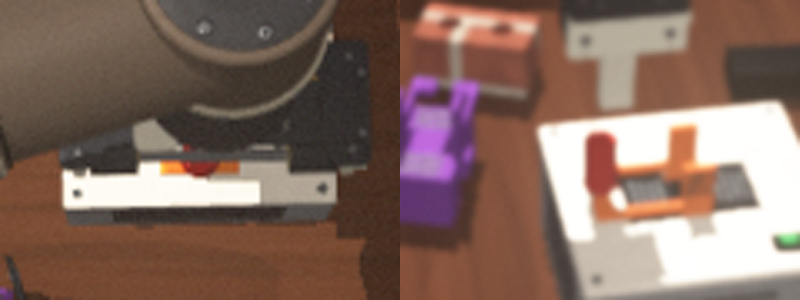

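The side view shows the gripper right above the pin and clear of it. I'll descend, then close gently.

>>> apply_moves(slide=[[0,-0.014,0.3],[0,0,0.3],[0,0,0.2],[0,0,0.15],[0,0,0.11],[0,0,0]], turn=[[0,0,-0.003],[0,0,0],[0,0,0],[0,0,0],[0,0,0],[0,0,0]], jaw=[0,0,0,0,0,0])

```text
time_s: 2.9
tcp_pos: [0.5213, -0.0192, 0.1333]
eef_rot: [180.0, 0.1, 2.3]
contact_force: [-0.1, 0.0, 0.1]
gripper_width: 0.0876
```

```bash
python3 go.py .5228 -.0235 .134 2;python3 snap.py b .5228 -.0235 .15
```

```text
t 2.9 tcp [ 0.5213 -0.0192  0.1333] [1.7998e+02 1.4000e-01 2.3100e+00] F [-0.13  0.03  0.11] M [-0.03  0.04  0.01] w 0.0876 q [ 19.4  11.9 -26.8  -0.  -51.4  72.9]
slide now-frame [ 0.0133  0.0436 -0.0068] goal-frame [ 0.0136  0.0435 -0.0068] turn [0.0003 0.0016 0.0036]
(np.int64(322), np.int64(226)) (np.int64(341), np.int64(227)) scale 3.3333333333333335
```

View pics/z_b.png

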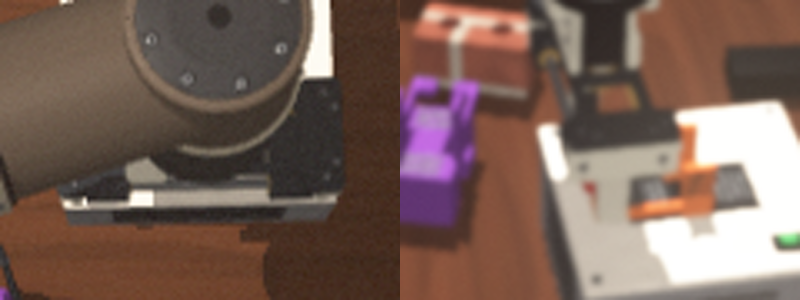

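```bash
python3 go.py .5228 -.0235 .134 2
```

```text
t 3.0 tcp [ 0.5225 -0.0193  0.135 ] [ 1.7999e+02 -2.0000e-02  2.3000e+00] F [ 0.6  -0.08  0.09] M [ 0.01 -0.03 -0.05] w 0.0877 q [ 19.4  11.8 -26.7   0.  -51.5  72.9]
slide now-frame [0.0009 0.042  0.0104] goal-frame [0.0012 0.042  0.0104] turn [ 0.0001 -0.0003  0.0035]
```

>>> apply_moves(slide=[[0.001,0.042,0.01],[0,0,0],[0,0,0]], turn=[[0,0,0.0035],[0,0,0],[0,0,0]], jaw=[0,0,0])

```text
time_s: 3.3
tcp_pos: [0.5228, -0.0242, 0.1341]
eef_rot: [-180.0, -0.1, 1.9]
contact_force: [-0.7, -0.1, -0.3]
gripper_width: 0.0875
```

```bash
python3 go.py .5228 -.0235 .134 2
```

```text
t 3.3 tcp [ 0.5228 -0.0242  0.1341] [-1.7998e+02 -5.0000e-02  1.9200e+00] F [-0.74 -0.05 -0.34] M [-0.03 -0.02  0.  ] w 0.0875 q [ 18.8  11.9 -26.7   0.  -51.3  73.1]
slide now-frame [ 0.0002 -0.007   0.0008] goal-frame [ 0.0002 -0.007   0.0008] turn [-0.0002 -0.0006 -0.0009]
```

Now I'll close on the knob at 15 N.

>>> apply_moves(slide=[[0,-0.007,0],[0,0,0],[0,0,0],[0,0,0],[0,0,0],[0,0,0],[0,0,0],[0,0,0]], turn=[[0,0,0],[0,0,0],[0,0,0],[0,0,0],[0,0,0],[0,0,0],[0,0,0],[0,0,0]], jaw=[0.5,0.8,0.9,1,1,1,1,1], newtons=15)

```text
time_s: 4.1
tcp_pos: [0.5225, -0.0233, 0.1335]
eef_rot: [180.0, 0.0, 1.9]
contact_force: [-0.1, 0.3, -0.0]
gripper_width: 0.0289
```

```bash
python3 go.py .5228 -.0235 .134 2
```

```text
t 4.1 tcp [ 0.5225 -0.0233  0.1335] [180.     0.     1.95] F [-0.05  0.27 -0.01] M [-0.03  0.02  0.01] w 0.0289 q [ 19.   12.  -26.7   0.  -51.3  73. ]
slide now-frame [ 0.0026  0.0016 -0.0045] goal-frame [ 0.0026  0.0016 -0.0045] turn [ 0.      0.     -0.0006]
```

>>> apply_moves(slide=[[0,0,-0.03],[0,0,-0.1],[0,0,-0.15],[0,0,-0.15],[0,0,-0.15],[0,0,-0.15],[0,0,-0.15],[0,0,-0.12]], turn=[[0,0,0],[0,0,0],[0,0,0],[0,0,0],[0,0,0],[0,0,0],[0,0,0],[0,0,0]], jaw=[1,1,1,1,1,1,1,1])

```text
time_s: 4.9
tcp_pos: [0.5227, -0.0235, 0.2354]
eef_rot: [-180.0, -0.1, 1.9]
contact_force: [1.1, 0.4, -0.5]
gripper_width: 0.0264
```

>>> apply_moves(slide=[[0,0,0],[0,0,0]], turn=[[0,0,0],[0,0,0]], jaw=[1,1])

```text
time_s: 5.1
tcp_pos: [0.5224, -0.0233, 0.2335]
eef_rot: [-180.0, -0.0, 1.9]
contact_force: [0.0, -0.4, -0.6]
gripper_width: 0.0267
```

```bash
python3 go.py .4415 -.3227 .22 0;python3 snap.py c .5228 -.0235 .20
```

```text
t 5.1 tcp [ 0.5224 -0.0233  0.2335] [-1.7998e+02 -1.0000e-02  1.9400e+00] F [ 0.03 -0.39 -0.64] M [-0.12 -0.03 -0.01] w 0.0267 q [ 19.    6.5 -19.   -0.  -64.6  73. ]
slide now-frame [-0.9096  2.9649  0.134 ] goal-frame [-0.8087  2.994   0.1353] turn [-0.0002 -0.0001  0.0226]
(np.int64(323), np.int64(223)) (np.int64(341), np.int64(210)) scale 3.3333333333333335
```

View pics/z_c.png

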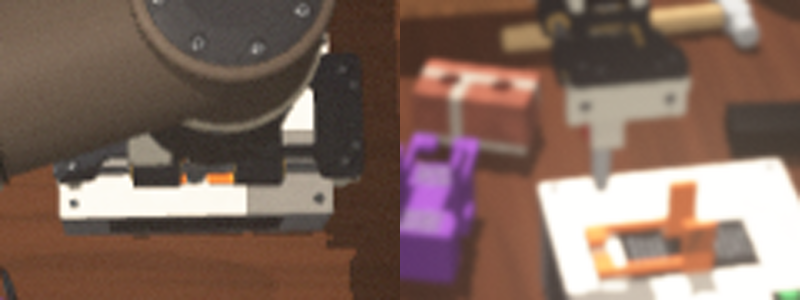

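The side view shows the pin drawn clear, with the shank hanging straight below the gripper. Next I'll carry it over to the stand.

>>> apply_moves(slide=[[-0.09,0.2,0],[-0.09,0.3,0],[-0.09,0.3,0],[-0.09,0.3,0],[-0.09,0.3,0],[-0.09,0.3,0],[-0.09,0.3,0],[-0.09,0.3,0]], turn=[[0,0,0],[0,0,0],[0,0,0],[0,0,0],[0,0,0],[0,0,0],[0,0,0],[0,0,0]], jaw=[1,1,1,1,1,1,1,1])

```text
time_s: 6.0
tcp_pos: [0.4575, -0.2568, 0.2328]
eef_rot: [-180.0, 0.1, 1.9]
contact_force: [0.5, 0.2, -0.8]
gripper_width: 0.0265
```

>>> apply_moves(slide=[[-0.09,0.3,0],[-0.09,0.2,0],[-0.01,0.165,0],[0,0,0],[0,0,0],[0,0,0]], turn=[[0,0,0],[0,0,0],[0,0,0],[0,0,0],[0,0,0],[0,0,0]], jaw=[1,1,1,1,1,1])

```text
time_s: 6.6
tcp_pos: [0.4416, -0.3222, 0.2331]
eef_rot: [-180.0, 0.0, 2.0]
contact_force: [-0.1, 0.0, -0.6]
gripper_width: 0.027
```

```bash
python3 go.py .4415 -.3227 .16 2;python3 snap.py d .4415 -.3227 .12;python3 go.py .4415 -.3227 .16 2
```

```text
t 6.6 tcp [ 0.4416 -0.3222  0.2331] [-1.7998e+02  4.0000e-02  1.9600e+00] F [-0.07  0.01 -0.61] M [-0.02  0.04  0.03] w 0.027 q [-15.6   8.8 -16.2  -0.  -65.  107.5]
slide now-frame [-5.000e-04  5.100e-03  7.313e-01] goal-frame [-0.001   0.0048  0.7313] turn [-0.0003  0.0005 -0.0005]
(np.int64(445), np.int64(264)) (np.int64(323), np.int64(329)) scale 3.3333333333333335
t 6.7 tcp [ 0.4418 -0.3221  0.2334] [-1.7999e+02  1.0000e-02  2.0000e+00] F [-0.25  0.64 -0.43] M [-0.06 -0.03 -0.03] w 0.027 q [-15.6   8.8 -16.2  -0.  -65.  107.6]
slide now-frame [-0.003   0.0061  0.7345] goal-frame [-0.0032  0.0059  0.7345] turn [-0.0001  0.0001 -0.    ]
```

View pics/z_d.png

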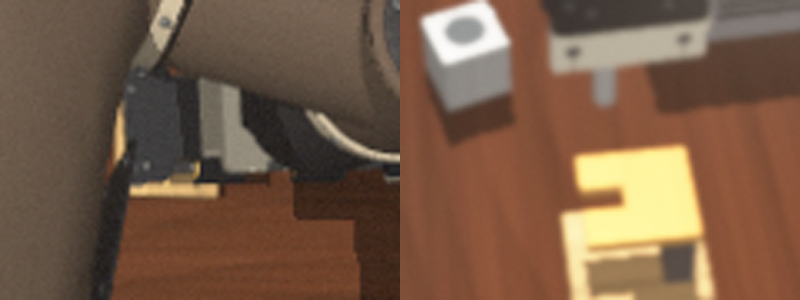

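Run:
```python
from h import *
s=load("side_d"); im=cv2.resize(s["pixels"][270:390,260:400],None,fx=5,fy=5,interpolation=cv2.INTER_CUBIC)
g=lambda P:((proj(s,P)-[260,270]+.5)*5-.5)
def dr(P,col): cv2.polylines(im,[np.int32(np.round(g(P)*8))],False,col,1,cv2.LINE_AA,3)
x,y,f=.4417,-.3222,.2333-.0695
for dy,dx in((.007,0),(-.007,0),(0,.007),(0,-.007)): dr([[x+dx,y+dy,f+.01],[x+dx,y+dy,f+.05]],(255,0,0))
th=np.linspace(0,6.28,40)
dr([[x+.007*np.cos(a),y+.007*np.sin(a),f+.005] for a in th],(0,255,0))
p0=np.array([.4615,-.3229])
dr([np.r_[p0+q,.075] for q in np.array([[.035,.035],[.035,-.035],[-.035,-.035],[-.035,-.009],[-.008,-.009],[-.008,.009],[-.035,.009],[-.035,.035],[.035,.035]])],(255,0,0))
dr([[.4415+.007*np.cos(a),-.3222+.007*np.sin(a),.075] for a in th],(0,255,0))
cv2.imwrite("pics/ovd.png",im)
```

```text
(no output)
```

View pics/ovd.png

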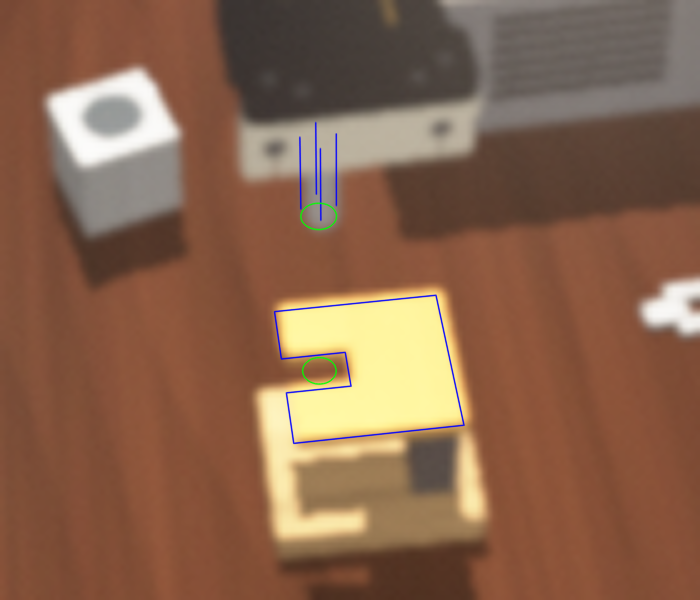

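The shank overlay sits on the real pin (foot at pixel 318,216 of the zoom), and the seat ring falls inside the notch. I'll lower it in stages.

>>> apply_moves(slide=[[0,0.004,0.2],[0,0,0.25],[0,0,0.2],[0,0,0.12],[0,0,0],[0,0,0]], turn=[[0,0,0],[0,0,0],[0,0,0],[0,0,0],[0,0,0],[0,0,0]], jaw=[1,1,1,1,1,1])

```text
time_s: 7.3
tcp_pos: [0.4422, -0.3232, 0.1572]
eef_rot: [180.0, -0.0, 2.0]
contact_force: [0.4, 0.3, -0.4]
gripper_width: 0.0267
```

```bash
python3 go.py .4415 -.3227 .0945 2;python3 snap.py e .4415 -.3227 .08;python3 go.py .4415 -.3227 .0945 2
python3 - <<'E'
from h import *
s=load("side_e"); im=cv2.resize(s["pixels"][290:370,270:370],None,fx=7,fy=7,interpolation=cv2.INTER_CUBIC)
cv2.imwrite("pics/e2.png",im)
E
```

```text
t 7.3 tcp [ 0.4422 -0.3232  0.1572] [ 1.7997e+02 -2.0000e-02  1.9800e+00] F [ 0.42  0.34 -0.43] M [-0.07 -0.04  0.02] w 0.0267 q [-15.6  12.7 -22.1   0.  -55.2 107.6]
slide now-frame [-0.0071 -0.0057  0.6271] goal-frame [-0.0069 -0.0054  0.6271] turn [ 0.0004 -0.0003 -0.0002]
(np.int64(441), np.int64(265)) (np.int64(323), np.int64(342)) scale 3.3333333333333335
t 7.4 tcp [ 0.4425 -0.3234  0.1578] [ 1.7995e+02 -1.0000e-01  1.9700e+00] F [ 0.57  0.05 -0.38] M [-0.05 -0.02 -0.02] w 0.0267 q [-15.7  12.6 -22.1   0.  -55.2 107.6]
slide now-frame [-0.0104 -0.0077  0.6326] goal-frame [-0.0093 -0.0072  0.6326] turn [ 0.0006 -0.0011 -0.0004]
```

View pics/e2.png

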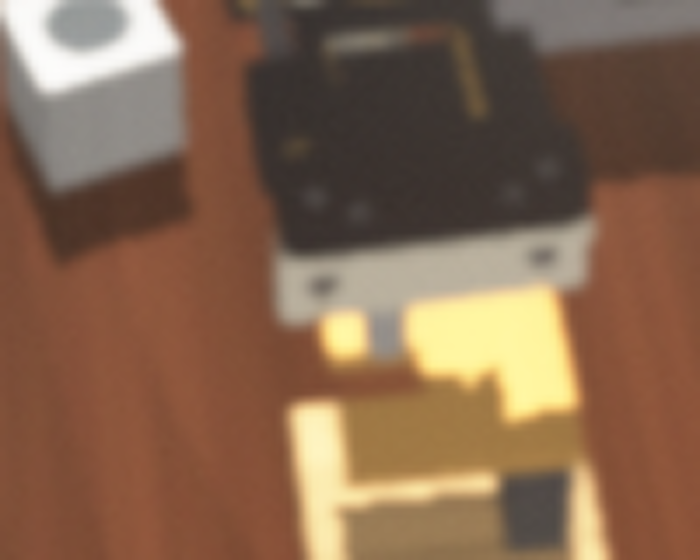

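>>> apply_moves(slide=[[-0.007,-0.006,0.05],[0,0,0.08],[0,0,0.08],[0,0,0]], turn=[[0,0,0],[0,0,0],[0,0,0],[0,0,0]], jaw=[1,1,1,1])

```text
time_s: 7.8
tcp_pos: [0.44, -0.3223, 0.134]
eef_rot: [-179.9, 0.1, 1.9]
contact_force: [0.0, -0.3, -0.6]
gripper_width: 0.0266
```

```bash
python3 go.py .4415 -.3227 .0945 2
```

```text
t 7.8 tcp [ 0.44   -0.3223  0.134 ] [-1.7994e+02  1.3000e-01  1.9200e+00] F [ 0.01 -0.31 -0.56] M [-0.04  0.05  0.04] w 0.0266 q [-15.6  14.  -23.9  -0.  -52.3 107.6]
slide now-frame [0.0155 0.0054 0.3953] goal-frame [0.0146 0.005  0.3954] turn [-0.0007  0.0015 -0.0009]
```

No contact, and the foot is about 10 mm below the plate's top. I'll continue down.

>>> apply_moves(slide=[[0.008,0.002,0.1],[0,0,0.1],[0,0,0.1],[0,0,0.06],[0,0,0],[0,0,0]], turn=[[0,0,0],[0,0,0],[0,0,0],[0,0,0],[0,0,0],[0,0,0]], jaw=[1,1,1,1,1,1])

```text
time_s: 8.4
tcp_pos: [0.4418, -0.3228, 0.0994]
eef_rot: [180.0, 0.0, 2.0]
contact_force: [-1.4, -0.4, -0.1]
gripper_width: 0.0271
```

```bash
python3 go.py .4415 -.3227 .0945 2; python3 snap.py f .4415 -.3227 .08
```

```text
t 8.4 tcp [ 0.4418 -0.3228  0.0994] [1.80e+02 2.00e-02 1.95e+00] F [-1.41 -0.35 -0.13] M [-0.02 -0.04  0.02] w 0.0271 q [-15.6  16.4 -26.    0.  -47.7 107.6]
slide now-frame [-0.0027 -0.0014  0.0494] goal-frame [-0.0028 -0.0014  0.0494] turn [ 0.      0.0003 -0.0005]
(np.int64(441), np.int64(265)) (np.int64(323), np.int64(342)) scale 3.3333333333333335
```

View pics/z_f.png

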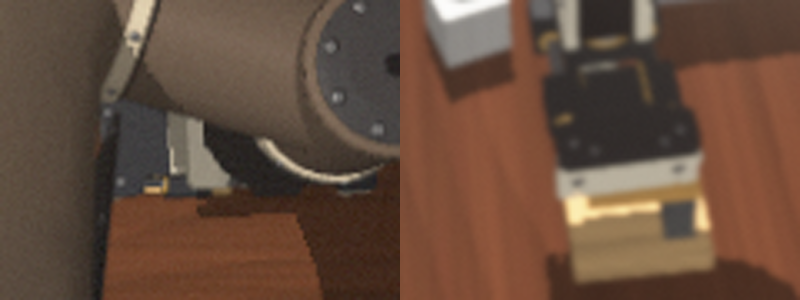

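>>> apply_moves(slide=[[0,0,0.02],[0,0,0.015],[0,0,0.015],[0,0,0],[0,0,0]], turn=[[0,0,0],[0,0,0],[0,0,0],[0,0,0],[0,0,0]], jaw=[1,1,1,1,1])

```text
time_s: 9.0
tcp_pos: [0.4418, -0.3228, 0.0948]
eef_rot: [180.0, -0.0, 1.9]
contact_force: [-0.3, 0.8, 2.2]
gripper_width: 0.0267
```

```bash
python3 go.py .4415 -.3227 .0945 2
```

```text
t 9.0 tcp [ 0.4418 -0.3228  0.0948] [ 1.7999e+02 -1.0000e-02  1.9500e+00] F [-0.31  0.84  2.22] M [0.39 0.24 0.  ] w 0.0267 q [-15.6  16.7 -26.3   0.  -47.  107.6]
slide now-frame [-0.0034 -0.0008  0.0026] goal-frame [-0.0034 -0.0008  0.0026] turn [ 0.0001 -0.0002 -0.0006]
```

Contact at the expected height (+2.2 N). The knob rests on the plate, so I'll release it.

>>> apply_moves(slide=[[0,0,0],[0,0,0],[0,0,0],[0,0,0],[0,0,0],[0,0,0]], turn=[[0,0,0],[0,0,0],[0,0,0],[0,0,0],[0,0,0],[0,0,0]], jaw=[0.65,0.6,0.5,0.4,0.2,0])

```text
time_s: 9.6
tcp_pos: [0.4418, -0.3228, 0.0945]
eef_rot: [-180.0, 0.0, 1.9]
contact_force: [0.7, -0.8, -0.9]
gripper_width: 0.0616
```

>>> apply_moves(slide=[[0,0,0],[0,0,-0.1],[0,0,-0.25],[0,0,-0.3],[0,0,-0.3],[0,0,-0.3],[0,0,0],[0,0,0]], turn=[[0,0,0],[0,0,0],[0,0,0],[0,0,0],[0,0,0],[0,0,0],[0,0,0],[0,0,0]], jaw=[0,0,0,0,0,0,0,0])

```text
time_s: 10.4
tcp_pos: [0.442, -0.3228, 0.2209]
eef_rot: [180.0, -0.1, 1.9]
contact_force: [-0.3, 0.2, 0.1]
gripper_width: 0.0874
```

```bash
python3 go.py .5928 -.0211 .22 2; python3 snap.py g .4415 -.3227 .08
```

```text
t 10.4 tcp [ 0.442  -0.3228  0.2209] [ 1.7996e+02 -1.4000e-01  1.9400e+00] F [-0.3   0.16  0.14] M [-0.05  0.05  0.  ] w 0.0874 q [-15.6   9.3 -17.3  -0.  -63.3 107.6]
slide now-frame [ 1.609  -2.9645  0.0109] goal-frame [ 1.612  -2.9628  0.009 ] turn [ 0.0004 -0.0016 -0.0007]
(np.int64(441), np.int64(265)) (np.int64(323), np.int64(342)) scale 3.3333333333333335
```

View pics/z_g.png

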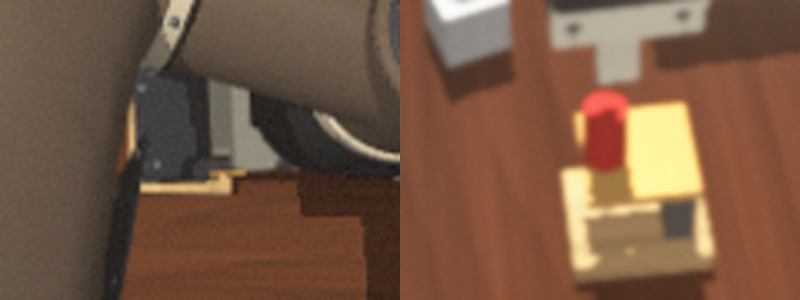

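The side view shows the pin standing upright in the notch, with the knob at (605,130) resting on the plate. Next, the cassette.

>>> apply_moves(slide=[[0.15,-0.27,0],[0.15,-0.27,0],[0.15,-0.27,0],[0.15,-0.27,0],[0.15,-0.27,0],[0.15,-0.27,0],[0.15,-0.27,0],[0.15,-0.27,0]], turn=[[0,0,0],[0,0,0],[0,0,0],[0,0,0],[0,0,0],[0,0,0],[0,0,0],[0,0,0]], jaw=[0,0,0,0,0,0,0,0])

```text
time_s: 11.3
tcp_pos: [0.5542, -0.1017, 0.2184]
eef_rot: [180.0, 0.1, 1.9]
contact_force: [0.9, -0.5, 0.6]
gripper_width: 0.0872
```

>>> apply_moves(slide=[[0.15,-0.27,0],[0.15,-0.27,0],[0.11,-0.26,0],[0,0,0],[0,0,0],[0,0,0]], turn=[[0,0,0],[0,0,0],[0,0,0],[0,0,0],[0,0,0],[0,0,0]], jaw=[0,0,0,0,0,0])

```text
time_s: 11.9
tcp_pos: [0.592, -0.022, 0.2188]
eef_rot: [180.0, 0.1, 1.9]
contact_force: [-0.4, 0.6, 0.6]
gripper_width: 0.0877
```

```bash
python3 go.py .5928 -.0211 .125 2; python3 snap.py h .5928 -.0211 .13;python3 go.py .5928 -.0211 .125 2
python3 - <<'E'
from h import *
s=load("side_h"); im=cv2.resize(s["pixels"][190:290,310:430],None,fx=6,fy=6,interpolation=cv2.INTER_CUBIC)
g=lambda P:((proj(s,P)-[310,190]+.5)*6-.5)
a=np.radians(2.01);R=np.array([[np.cos(a),-np.sin(a)],[np.sin(a),np.cos(a)]]);o=np.array([.5928,-.0211])
for y in(.029,-.029,.023,-.023):
    P=[np.r_[o+R@[x,y],z] for x,z in((-.012,.11),(-.012,.144),(.012,.144),(.012,.11))]
    cv2.polylines(im,[np.int32(np.round(g(P)*8))],False,(255,0,0),1,cv2.LINE_AA,3)
cv2.imwrite("pics/ovh.png",im)
E
```

```text
t 11.9 tcp [ 0.592  -0.022   0.2188] [1.7998e+02 9.0000e-02 1.9300e+00] F [-0.38  0.64  0.63] M [-0.08 -0.03  0.04] w 0.0877 q [ 16.8  13.8 -11.8  -0.  -64.5  75.2]
slide now-frame [ 0.0095 -0.0088  0.9383] goal-frame [ 0.0081 -0.0084  0.9383] turn [ 0.0002  0.001  -0.0008]
(np.int64(321), np.int64(199)) (np.int64(368), np.int64(230)) scale 3.3333333333333335
t 12.0 tcp [ 0.5922 -0.0223  0.2194] [1.7999e+02 3.0000e-02 1.8900e+00] F [-0.2  -0.46  0.42] M [-0.09 -0.04  0.02] w 0.0875 q [ 16.7  13.7 -11.8   0.  -64.5  75.2]
slide now-frame [ 0.0072 -0.0119  0.9436] goal-frame [ 0.0067 -0.0118  0.9436] turn [ 0.0001  0.0004 -0.0012]
```

View pics/ovh.png

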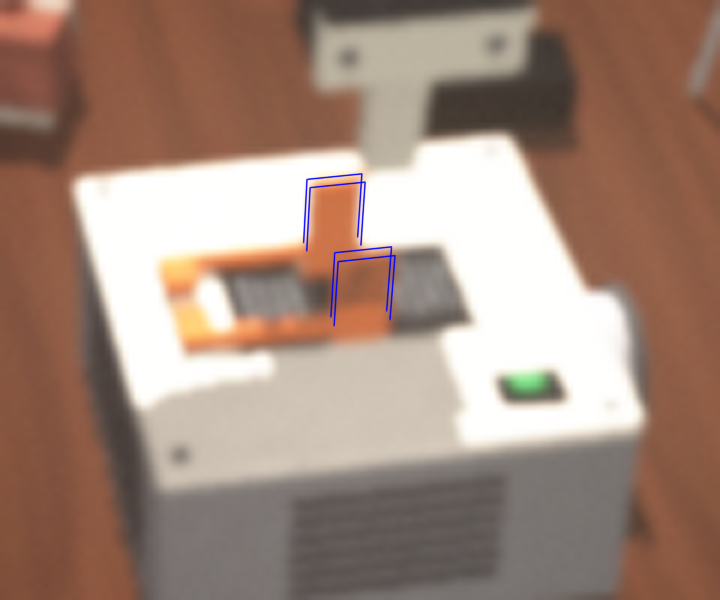

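Run:
```python
# tabs in the first top view (unobstructed): orange mask, points at z~.144
from h import *
t=load("top0");hsv=cv2.cvtColor(t["pixels"],cv2.COLOR_BGR2HSV)
m=(hsv[...,0]>6)&(hsv[...,0]<18)&(hsv[...,1]>170)&(hsv[...,2]>120)
a=np.radians(2.01);R=np.array([[np.cos(a),-np.sin(a)],[np.sin(a),np.cos(a)]]);o=np.array([.5928,-.0211])
P=cloud(t); m[:180]=0;m[240:]=0;m[:,:300]=0;m[:,345:]=0
v,u=np.nonzero(m&(P[...,2]>.133))
W=(atz(t,np.c_[u,v],.144)[:,:2]-o)@R*1e3
for s in(W[:,1]>0,W[:,1]<0): print(s.sum(),W[s].mean(0).round(1),W[s].min(0).round(1),W[s].max(0).round(1))
```

```text
20 [-0.9 25.8] [-11.9  24.3] [10.2 27.2]
18 [ -0.5 -24.6] [-10.3 -26. ] [  9.3 -23.1]
```

The tabs are centred at the well to within 1 mm, and the overlay agrees in the side view. I'll descend to the pinch height.

>>> apply_moves(slide=[[0.003,-0.012,0.2],[0,0,0.25],[0,0,0.25],[0,0,0.15],[0,0,0.09],[0,0,0],[0,0,0],[0,0,0]], turn=[[0,0,-0.001],[0,0,0],[0,0,0],[0,0,0],[0,0,0],[0,0,0],[0,0,0],[0,0,0]], jaw=[0,0,0,0,0,0,0,0])

```text
time_s: 12.8
tcp_pos: [0.5935, -0.0203, 0.1267]
eef_rot: [-180.0, -0.1, 2.0]
contact_force: [0.4, 0.1, 0.1]
gripper_width: 0.0875
```

```bash
python3 go.py .5925 -.0208 .125 2; python3 snap.py i .5928 -.0211 .13;python3 go.py .5925 -.0208 .125 2
```

```text
t 12.8 tcp [ 0.5935 -0.0203  0.1267] [-1.7999e+02 -1.0000e-01  2.0300e+00] F [0.39 0.14 0.12] M [-0.    0.02  0.02] w 0.0875 q [ 16.9  18.5 -18.5   0.  -53.   75.1]
slide now-frame [-0.0106  0.0046  0.0172] goal-frame [-0.0106  0.0046  0.0172] turn [-0.0002 -0.0012  0.0003]
(np.int64(321), np.int64(199)) (np.int64(368), np.int64(230)) scale 3.3333333333333335
t 12.9 tcp [ 0.5934 -0.0202  0.1265] [-1.7998e+02 -9.0000e-02  2.0300e+00] F [ 0.07 -0.61  0.19] M [-0.05  0.03  0.03] w 0.0877 q [ 16.9  18.5 -18.5   0.  -52.9  75.1]
slide now-frame [-0.0091  0.0057  0.0153] goal-frame [-0.0091  0.0057  0.0153] turn [-0.0002 -0.0011  0.0004]
```

View pics/z_i.png

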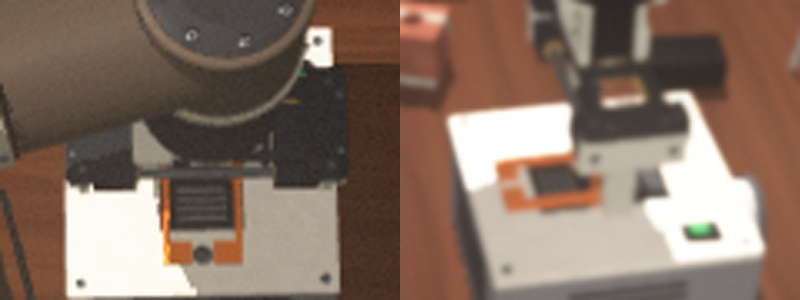

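>>> apply_moves(slide=[[-0.008,0.005,0.014],[0,0,0],[0,0,0],[0,0,0],[0,0,0],[0,0,0],[0,0,0],[0,0,0]], turn=[[0,0,0],[0,0,0],[0,0,0],[0,0,0],[0,0,0],[0,0,0],[0,0,0],[0,0,0]], jaw=[0,0.2,0.4,0.6,0.8,1,1,1], newtons=30)

```text
time_s: 13.7
tcp_pos: [0.5924, -0.0206, 0.1245]
eef_rot: [-180.0, -0.0, 2.0]
contact_force: [-1.0, 1.5, 2.2]
gripper_width: 0.0409
```

>>> apply_moves(slide=[[0,0,0],[0,0,0],[0,0,0]], turn=[[0,0,0],[0,0,0],[0,0,0]], jaw=[1,1,1])

```text
time_s: 14.0
tcp_pos: [0.5924, -0.0206, 0.1244]
eef_rot: [-180.0, -0.0, 2.0]
contact_force: [-0.8, 2.3, 4.1]
gripper_width: 0.0412
```

```bash
python3 go.py .5925 -.0208 .125 2
```

```text
t 14.0 tcp [ 0.5924 -0.0206  0.1244] [-1.7999e+02 -4.0000e-02  2.0400e+00] F [-0.8   2.32  4.1 ] M [ 0.83  0.11 -0.01] w 0.0412 q [ 16.9  18.6 -18.7  -0.  -52.7  75.2]
slide now-frame [ 0.0013  0.0017 -0.0056] goal-frame [ 0.0013  0.0017 -0.0056] turn [-0.0001 -0.0004  0.0004]
```

Opening 41.2 mm, so both catches are fully in (the knob also read about 1.3 mm under its size). I'll start the lift slowly.

>>> apply_moves(slide=[[0,-0.005,-0.02],[0,0,-0.03],[0,0,-0.04],[0,0,-0.05],[0,0,-0.05],[0,0,0]], turn=[[0,0,0],[0,0,0],[0,0,0],[0,0,0],[0,0,0],[0,0,0]], jaw=[1,1,1,1,1,1])

```text
time_s: 14.6
tcp_pos: [0.5926, -0.0203, 0.1442]
eef_rot: [-180.0, -0.1, 2.0]
contact_force: [0.6, 0.2, -3.0]
gripper_width: 0.0411
```

```bash
python3 go.py .5925 -.0208 .24 2; python3 snap.py j .5928 -.0211 .13
```

```text
t 14.6 tcp [ 0.5926 -0.0203  0.1442] [-1.7999e+02 -9.0000e-02  2.0400e+00] F [ 0.6   0.23 -3.01] M [-0.04 -0.07 -0.04] w 0.0411 q [ 16.9  17.4 -17.4   0.  -55.1  75.1]
slide now-frame [ 2.000e-04  5.200e-03 -9.582e-01] goal-frame [-0.0012  0.0053 -0.9582] turn [-0.0001 -0.001   0.0004]
(np.int64(321), np.int64(199)) (np.int64(368), np.int64(230)) scale 3.3333333333333335
```

View pics/z_j.png

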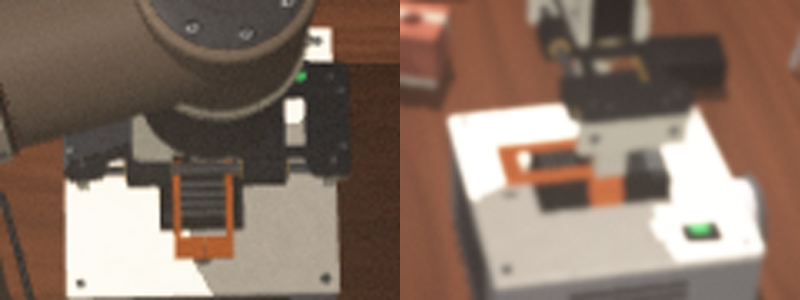

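The cassette is free. The catches came up with it, and the wrist carries −3 N. I'll continue straight up.

>>> apply_moves(slide=[[0,0,-0.06],[0,0,-0.1],[0,0,-0.14],[0,0,-0.16],[0,0,-0.16],[0,0,-0.15],[0,0,-0.12],[0,0,-0.08]], turn=[[0,0,0],[0,0,0],[0,0,0],[0,0,0],[0,0,0],[0,0,0],[0,0,0],[0,0,0]], jaw=[1,1,1,1,1,1,1,1])

```text
time_s: 15.5
tcp_pos: [0.5924, -0.0202, 0.2418]
eef_rot: [-180.0, -0.1, 2.0]
contact_force: [0.1, 0.1, -3.8]
gripper_width: 0.0407
```

>>> apply_moves(slide=[[0,0,-0.03],[0,0,0],[0,0,0],[0,0,0],[0,0,0],[0,0,0]], turn=[[0,0,0],[0,0,0],[0,0,0],[0,0,0],[0,0,0],[0,0,0]], jaw=[1,1,1,1,1,1])

```text
time_s: 16.1
tcp_pos: [0.5919, -0.0203, 0.2428]
eef_rot: [180.0, 0.0, 2.0]
contact_force: [0.3, 0.4, -2.9]
gripper_width: 0.0414
```

```bash
python3 go.py .5925 -.0208 .245 2; python3 snap.py k .5928 -.0211 .17
python3 - <<'E'
from h import *
s=load("side_k"); im=cv2.resize(s["pixels"][160:300,300:460],None,fx=4.5,fy=4.5,interpolation=cv2.INTER_CUBIC)
g=lambda P:((proj(s,P)-[300,160]+.5)*4.5-.5)
a=np.radians(2.01);R=np.array([[np.cos(a),-np.sin(a)],[np.sin(a),np.cos(a)]]);o=np.array([.5925,-.0208])
from plant import r
z0=r.get_state()['tcp_pos'][2]+.0056-.08
for z in(z0,z0+.05):
    P=[np.r_[o+R@q,z] for q in([.05,.0295],[.05,-.0295],[-.05,-.0295],[-.05,.0295],[.05,.0295])]
    cv2.polylines(im,[np.int32(np.round(g(P)*8))],False,(255,0,0),1,cv2.LINE_AA,3)
print("underside",z0); cv2.imwrite("pics/ovk.png",im)
E
```

```text
t 16.1 tcp [ 0.5919 -0.0203  0.2428] [1.7999e+02 4.0000e-02 2.0300e+00] F [ 0.3   0.45 -2.9 ] M [-0.11 -0.02 -0.01] w 0.0414 q [ 16.9  12.8  -9.9  -0.  -67.4  75.1]
slide now-frame [ 0.0054  0.0049 -0.0221] goal-frame [ 0.0054  0.0049 -0.0221] turn [0.0001 0.0005 0.0003]
(np.int64(322), np.int64(196)) (np.int64(368), np.int64(217)) scale 3.3333333333333335
underside 0.1685920162859142
```

View pics/ovk.png

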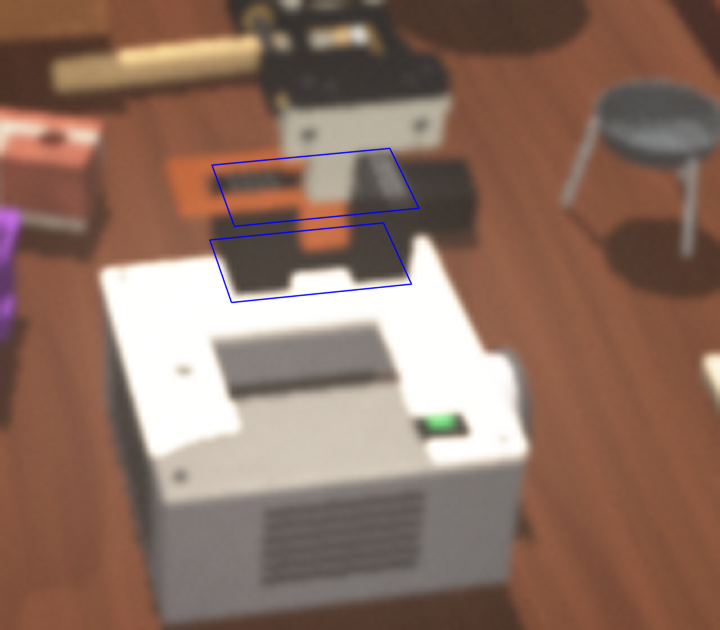

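View pics/side_k.png

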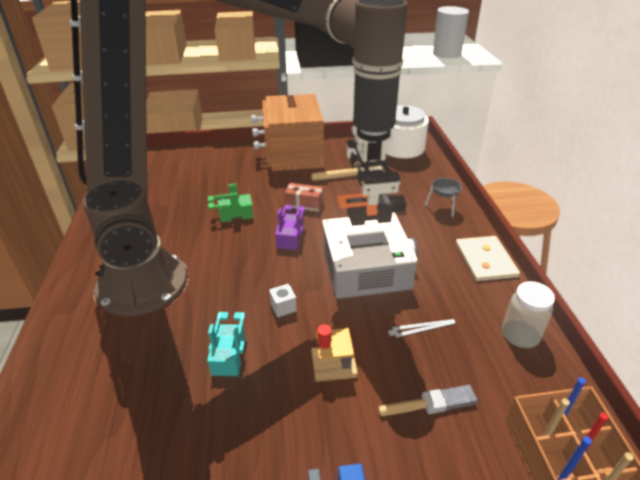

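View pics/top_k.png

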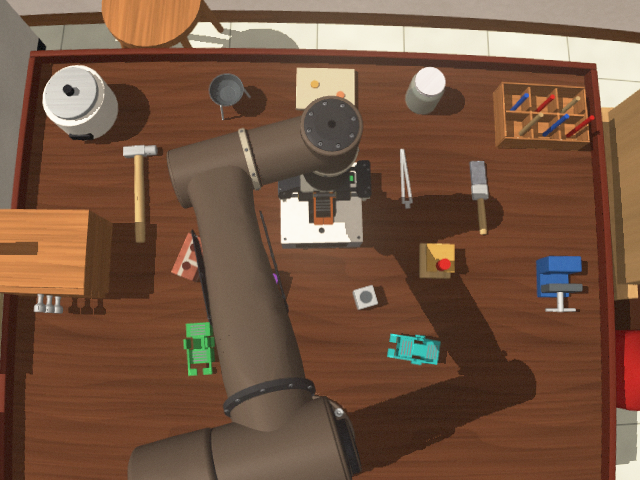

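Run:
```python
from h import *
s=load("side_k"); im=cv2.resize(s["pixels"][185:235,330:410],None,fx=10,fy=10,interpolation=cv2.INTER_CUBIC)
cv2.imwrite("pics/zk.png",im)
from plant import r
a=r.capture("side");b=r.capture("side")
d=np.median([x["depth"] for x in(s,a,b)],0); s=dict(s,depth=d); P=cloud(s)
a=np.radians(2.01);R=np.array([[np.cos(a),-np.sin(a)],[np.sin(a),np.cos(a)]]);o=np.array([.5925,-.0208])
Q=P[185:240,325:415].reshape(-1,3); L=np.c_[(Q[:,:2]-o)@R,Q[:,2]]*1e3
# right face of cassette y=-29.5
for x0 in range(-55,56,10):
    m=(abs(L[:,0]-x0)<5)&(L[:,1]<-22)&(L[:,1]>-38)&(L[:,2]>140)&(L[:,2]<235)
    if m.sum(): print(x0,m.sum(),"z",np.percentile(L[m,2],[0,5,50,95,100]).round(1),"y",L[m,1].mean().round(1))
```

```text
-45 69 z [170.9 174.3 197.7 219.3 220.7] y -27.2
-35 74 z [169.7 172.8 197.9 220.1 231.7] y -27.1
-25 73 z [168.3 174.3 195.6 219.5 220.7] y -27.0
-15 46 z [170.  172.1 200.1 219.3 219.9] y -27.1
-5 27 z [198.8 199.2 207.7 233.4 234.9] y -27.7
5 26 z [197.8 198.4 207.  232.8 234.2] y -26.7
15 30 z [170.7 174.6 201.6 218.7 220.7] y -26.3
25 75 z [171.1 173.4 198.5 220.5 221.8] y -27.3
35 70 z [169.1 171.6 197.1 219.  219.9] y -27.0
45 73 z [168.9 171.8 196.7 219.3 221.2] y -27.1
55 15 z [171.4 173.8 194.6 219.5 219.7] y -27.0
```

View pics/zk.png

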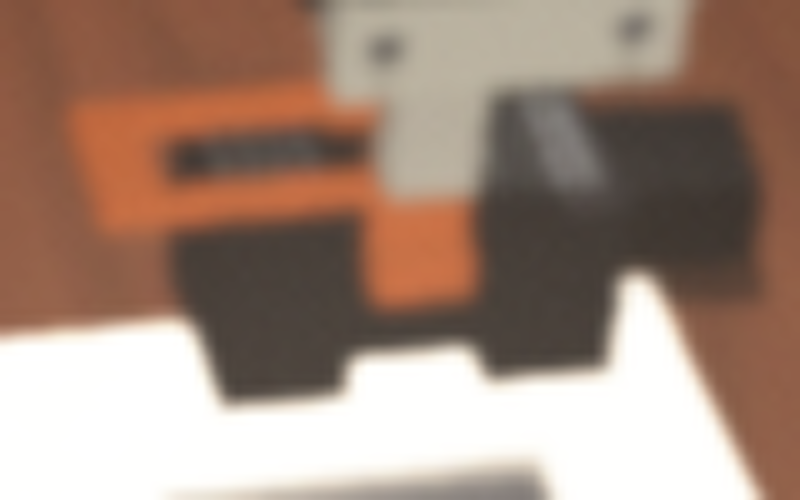

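The zoom and depth agree. The cassette's underside is at about 170 mm (70 mm above the deck) and level from front to back. Last, I'll check the pin and whether everything is still.

Run:
```python
from h import *
from plant import r
t=r.capture("top"); s=r.capture("side")
for n,c,(u0,u1,v0,v1) in(("top",t,(425,465,245,285)),("side",s,(310,345,315,355))):
    P=cloud(c); hsv=cv2.cvtColor(c["pixels"],cv2.COLOR_BGR2HSV)
    m=((hsv[...,0]<8)|(hsv[...,0]>172))&(hsv[...,1]>150)&(hsv[...,2]>70); M=np.zeros_like(m);M[v0:v1,u0:u1]=m[v0:v1,u0:u1]
    v,u=np.nonzero(M);top=M&(P[...,2]>np.nanpercentile(P[M][:,2],97)-.006); tv,tu=np.nonzero(top)
    print(n,len(u),"z pct",np.nanpercentile(P[M][:,2],[2,50,98]).round(4),"top xy",atz(c,[[tu.mean(),tv.mean()]],.119).round(4))
t0=load("top0"); 
im=np.hstack([cv2.resize(c["pixels"][230:300,400:500],None,fx=4,fy=4,interpolation=cv2.INTER_CUBIC) for c in(t0,t)]); cv2.imwrite("pics/fin.png",im)
q=r.get_state(); print(q["time_s"],q["tcp_pos"],q["eef_rot"],q["qd"].round(2),q["contact_force"].round(1),q["gripper_width"])
```

```text
top 139 z pct [0.0752 0.1185 0.1249] top xy [[ 0.4414 -0.3235  0.119 ]]
side 308 z pct [-0.0011  0.1083  0.1213] top xy [[ 0.4439 -0.3234  0.119 ]]
16.4 [ 0.59205008 -0.02029536  0.24313489] [1.79999839e+02 3.98677021e-03 2.03224028e+00] [-0.02 -0.04  0.06  0.02  0.04  0.07] [-0.  -0.2 -3. ] 0.04072078698543436
```

View pics/fin.png

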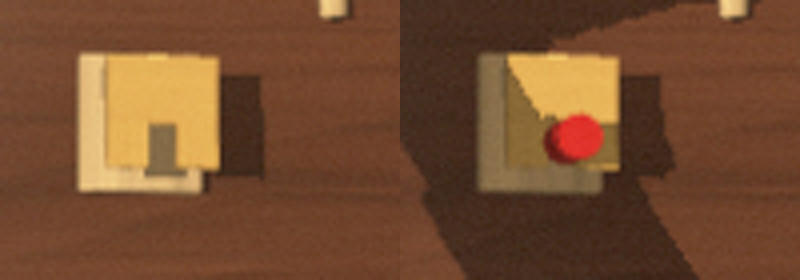

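The knob stands over the notch seat (top at about 0.119 m, position (0.4414, −0.3235)), the arm is still and the load is steady. Handing in.

```bash
python3 -c "
from plant import r
print(r.close_job()); s=r.get_state(); print(s['time_s'],s['tcp_pos'],s['gripper_width'],s['contact_force'])"
```

```text
the job is handed in; nothing more can be done
None
the job is handed in; nothing more can be done
```

The job is done and handed in at 16.4 s. The safety pin is parked and released in the stand's notch. The gripper is holding the cassette above the extractor by its pinched catches.

- **Pin:** It stands upright with the knob on the plate. Contact came at the expected height. The top camera puts the knob within 1 mm of the notch seat. The side camera puts it about 2.5 mm further in, which is still inside the notch.
- **Cassette:** Depth readings put its underside at about 170 mm, 70 mm above the extractor's top. It is level from front to back. I did not measure left-to-right level separately.
- **Hold:** The arm was still, with a steady load of about 3 N and an opening of about 41 mm. The tabs should be 43 mm apart when pinched, but the opening also read about 1.3 mm low on the knob.
- **Rest of the bench:** The other objects looked unmoved in the last pictures, judged by eye only. The arm hid parts of some of them in the top view.

I could not read the robot's state after handing in, so I did not check the final second myself.

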